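Hold a label holder pressed home behind a bin's lip

TASK

Take the green label holder out of the rack and push it down behind the lip on the front of the yellow bin that holds the white circuit breakers, against the spring strip in the bottom, until it is fully home: seated evenly, its plate flush with the bin's rim. Finish still gripping it and keeping it pressed home (a colleague will then fit the locking screws; it springs up if you let go), with firm thumb pressure and no more. Leave the red holder and everything else on the bench where it is.

Things in the scene. Friction and masses are not known exactly. Their poses are not given: they have to be found in the camera images.
- green_holder: loose GREEN label holder, 80 g: plate 70 mm wide (its y) x 5 thick (x) x 65 high (z up), white paper on both faces; on top of its middle a grip tab 26 wide (y) x 10 thick (x) rising 40 mm more (105 in all). Origin: middle of the plate's bottom edge. Stands upright in one of the rack's two slots, bottom edge 8 mm above the bench
- red_holder: loose RED label holder, same shape and frame as the green one, upright in the rack's other slot; leave it alone
- rack: fixed black plastic rack, 60 mm (x) x 216 mm (y), 34 mm high, origin at the centre of its underside; two slots along y, centred at y = -60 and +60 mm, each 7 mm (x) x 75 mm (y), their floor 8 mm above the bench, so 26 mm deep
- breaker_bin: fixed yellow steel bin with five WHITE circuit breakers with blue toggles; which of the three bin places it has varies. Origin on the bench below the middle of the label channel on its front (robot's side); x points from channel into bin, z up. Bin body x = 4 to 164 mm, 130 mm wide, rim 85 mm high, stock below 80 mm
- breaker_bin_seat (a point): middle of the channel floor of the breaker bin, 20 mm above the bench, axes as the bin's. The channel, open at the top, is 7.5 mm wide (x, between lip and bin wall) and 76 mm long (y, between end cheeks). A holder is fully home when its origin is here, either face forward: bottom edge on this rigid floor, plate top flush with the bin's rim
- breaker_bin_lip (a point): middle of the top of the aluminium lip's upright part, 50 mm above the bench (30 above the channel floor), at the lip's inner face, x = -3.75 mm from the channel's middle. Above it the lip's edge flares outward to 58 mm above the bench, at most 14 mm in front of the channel's middle; the end cheeks flare the same way
- breaker_bin_rim (a point): middle of the bin's front wall at its rim, 85 mm above the bench, on the wall's outer face, x = +3.75 mm from the channel's middle. The wall (4 mm thick) is the channel's rear side and stands 27 mm higher than the flared lip, so a holder can be rested against it and slid down
- breaker_bin_strip (a joint): orange spring strip, 30 mm long, in the middle of the channel floor: 0 m = up, standing 8 mm proud of the floor; 0.008 m = pressed level with the floor. It pushes back with 6 N at 0, rising by 400 N/m to 9 N at 0.008, and lifts the holder again if let go
- contactor_bin: fixed yellow bin of the same shape and frame with four black and grey contactors; its blue label holder is already fitted (plate top at 85 mm, tab up to 125 mm); leave it alone
- terminal_bin: fixed yellow bin of the same shape and frame (own empty channel and strip) with orange terminal blocks: not the one wanted
- screwdriver: loose, screwdriver with red handle lying on the bench, about 200 mm, bystander
- wrench: loose, steel wrench lying on the bench, about 160 mm, bystander
- loose_contactor: loose, black and grey contactor, 55 x 45 x 63 mm, origin under its centre, bystander
- loose_breaker: loose, white circuit breaker, 70 x 18 x 64 mm (73 mm with its toggle), standing, origin under its centre, bystander
- tape_roll: loose, black tape roll lying flat, 90 mm across, 18 mm high, bystander
- screw_jar: loose, jar with yellow cap, 60 mm across, 70 mm high, bystander
There are look-alikes about, which are no part of the job. Several things have the shape of the green_holder; the one meant has the colours described above.

How it is judged:
By the outcome, as a careful person would: the job done as asked, in the order asked, and still so for the second after the job is handed in, while the arm keeps its last pose, push and grip.
It also fails if it takes over 42 s, if anything falls off the work surface, if the arm or the gripper's body presses on something with over 40 N, if the wrist force passes 120 N, or if a joint passes its speed limit or range.

ROBOT

A 7-joint arm with a two-finger parallel gripper is mounted at the origin on the work surface. World frame = base frame: x ahead of the robot, y to its left, z up, the work surface at z = 0. Lengths are in m, angles in rad, forces in N, time in s.
With the tool pointing down it reaches from about 0.425 to 0.875 m from the base axis. Payload 4.7 kg.
Tool frame: the origin (TCP) lies at the very end of the fingers, on their centre line; the grasp point (between the pads) lies 19 mm behind it (ctrl.grasp_offset is the distance from the TCP to the grasp point, in m); z points along the fingers, y is the direction in which the jaws open and shut (so a half turn about z gives the same grasp; the last joint's range is limited). The gripper opens to 87 mm and grips with 3 to 60 N. Pads are 19 mm wide; open, the fingers measure 117 mm over their backs; the gripper's body (75 mm by 190 mm) begins 51 mm behind the grasp point.
Start: joints at [1.189, 0.321, -0.07, 1.45, 0.023, 1.371, -0.057], TCP at [0.251, -0.6, 0.223] pointing down, gripper open.
Joint ranges: [-2.86, 2.86], [-0.3, 2.09], [-1.38, 1.24], [0.06, 2.45], [-1.56, 4.7], [0.09, 2.05], [-2.69, 2.69]. Speed limits (rad/s): [2.57, 2.57, 3.14, 3.14, 3.14, 3.14, 3.14].

INTERFACE

Orientations are given as a rotation vector (axis times angle).
In Python, from bench import ctrl gives the robot as it stands.
- The arm moves only by the shell command python3 -m creep 'ROWS' [FORCE]. ROWS is JSON, a list that holds one entry, the list of rows, each a list of 7 numbers: the opening, from 0 (shut) to 1 (fully open), then the shift along the tool's x, y, z in mm, then the turn, a rotation vector about the tool's x, y, z in rad. In form: [[[grip, dx, dy, dz, rx, ry, rz], ...]]. A call has 1 to 5 rows; each row is the pose to reach, as a shift and turn from the pose commanded when the call began, along the tool's axes at that moment; what a row does not reach only later rows make up. A row lasts 1/10 s, in which the tool goes at most 50 mm and 8.59 degrees, less where a joint would pass 70% of its speed; a pose out of reach is approached as far as the arm can. A call with a gripper value outside its range is refused whole. The fingers move at their own pace and stop on an object; FORCE is the grip in N (left out, the last holds). Time passes only in rows, so rows that repeat a pose let the fingers close. It gives the time, the measured TCP pose, the force and the opening at its end, in the units of the state.
- ctrl.get_state(): the state, without advancing time (a new reading comes with each control period).
- ctrl.get_image(name): name is "scene" or "top" or "wrist"; returns the picture (400x640x3 uint8, red, green, blue); there is no depth.
- ctrl.camera_params(name): a dict with "K" (3x3 intrinsics, pixels), "pose" (4x4, takes a point from camera to world coordinates). Camera axes: x right, y down, z forward; pixel columns grow to the right and rows downward; lengths in m; the calibration is good to about 2 mm. A picture is of the moment at which its call begins: read the wrist's pose just before it. camera_params takes no time and is no camera call; for the wrist camera it gives the pose at the moment of the call.
- ctrl.close_job(): hands the job in, once; it reports no verdict.
The state is a dict: "time": time; "joint_positions": joint angles; "qd": joint speeds; "joint_torque": joint torques, N m; "position": TCP position; "tool_rot": TCP orientation; "ft_force": force on the tool from outside, world axes, zero at the start; "torque": the same for the moment, N m; "grip_width": opening from 0.0 (shut) to 1.0 (fully open).
Only numpy, scipy, OpenCV 4.12 (cv2) and the standard library are available. Lean on these libraries where they do the work, as an engineer would, in place of code of your own. Each camera call takes 0.05 s, during which the arm holds its last target. There are 200 camera calls.

## Working session

There is one attempt and no reset: what is moved stays moved. The work goes in short steps, Python scripts to look and compute and a shell command to move; the robot and the scene stay as the last step left them, time stands still between calls to the robot, and variables do not carry over. Pictures are saved under pics/ and viewed, about 8 in all and at most 12, crops included, and the job is handed in when it is done.

```bash
ls; mkdir -p pics; cat > h.py <<'E'
from bench import ctrl
import numpy as np, cv2
from scipy.spatial.transform import Rotation as R
def snap(n,f):
    p=ctrl.camera_params(n); im=ctrl.get_image(n)[:,:,::-1].copy()
    cv2.imwrite(f'pics/{f}.png',im); np.savez(f'pics/{f}.npz',K=p['K'],T=p['pose']); return im
def ray(f,u,v):
    d=np.load(f'pics/{f}.npz'); T=d['T']; r=T[:3,:3]@np.linalg.solve(d['K'],[u,v,1]); return T[:3,3],r
def plane(f,u,v,z):
    o,r=ray(f,u,v); return o+r*(z-o[2])/r[2]
def proj(f,P):
    d=np.load(f'pics/{f}.npz'); T=d['T']; c=T[:3,:3].T@(np.asarray(P)-T[:3,3]); q=d['K']@c; return q[:2]/q[2]
E
python3 - <<'E'
from h import *
for n in("top","scene"): snap(n,n+"0")
s=ctrl.get_state(); print(s)
for n in("top","scene"): print(ctrl.camera_params(n)['pose'].round(3).tolist(),ctrl.camera_params(n)['K'][0,0])
E
```

```text
pics
{'time': 0.1, 'joint_positions': array([ 1.18909254,  0.32173139, -0.07007719,  1.45158245,  0.02259265,
        1.37080338, -0.05691343]), 'qd': array([-8.61053403e-05, -1.11300466e-03,  7.50684024e-04, -2.41244251e-03,
       -1.11271491e-03, -1.83046388e-04, -2.61659499e-04]), 'joint_torque': array([-6.11392115e-04, -4.92574811e+01, -4.06178311e-01, -3.13399637e+01,
       -6.41596131e-02,  3.94567964e-02,  2.85896994e-05]), 'position': array([ 0.25036326, -0.59929469,  0.2215674 ]), 'tool_rot': array([-3.07861956e+00, -6.17355588e-01,  6.75106622e-04]), 'ft_force': array([-0.20100936,  0.09890416, -0.96106075]), 'torque': array([-0.02130875, -0.01914452, -0.00793648]), 'grip_width': 1.0009983431099088}
[[0.006, -0.975, 0.223, 0.215], [-1.0, -0.005, 0.007, -0.001], [-0.006, -0.223, -0.975, 1.397], [0.0, 0.0, 0.0, 1.0]] 460.126695405917
[[0.443, 0.642, -0.625, 1.125], [0.896, -0.328, 0.298, -0.29], [-0.013, -0.693, -0.721, 0.797], [0.0, 0.0, 0.0, 1.0]] 373.0773909091003
```

View pics/top0.png

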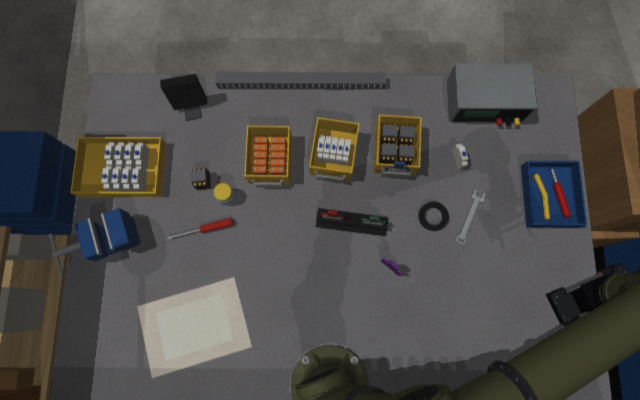

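View pics/scene0.png

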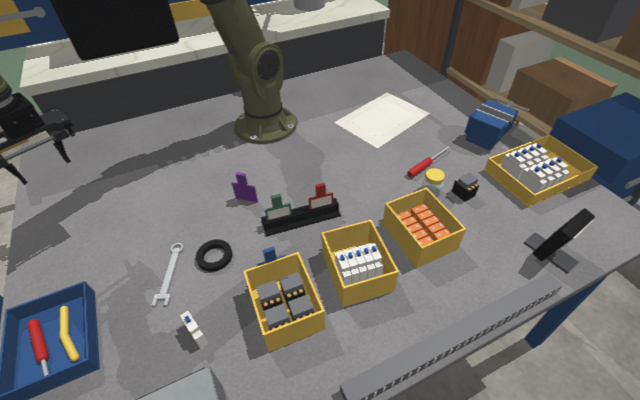

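Top view: the green holder is at about (374,218) in the rack. The look-alikes are red at (332,214), purple lying on the bench at (392,267) and blue fitted at (400,167). The five-breaker bin is at (334,147); look-alikes for it are the terminal bin (268,153), the contactor bin (398,145) and the left tray with many breakers (120,165). I choose green at (374,218) and the bin at (334,147), and check both in a crop.

```bash
python3 - <<'E'
from h import *
im=cv2.imread('pics/top0.png'); a=cv2.resize(im[110:250,290:440],None,fx=4,fy=4,interpolation=cv2.INTER_CUBIC)
im=cv2.imread('pics/scene0.png'); b=cv2.resize(im[170:310,220:410],None,fx=4,fy=4,interpolation=cv2.INTER_CUBIC)
cv2.imwrite('pics/crop0.png',a)
im=cv2.imread('pics/top0.png');h=cv2.cvtColor(im,cv2.COLOR_BGR2HSV)
g=cv2.inRange(h,(60,60,40),(90,255,255)); 
n,l,st,c=cv2.connectedComponentsWithStats(g)
for i in range(1,n):
    if st[i,4]>6: print('green',st[i],c[i].round(1),plane('top0',*c[i],0.1).round(3))
y=cv2.inRange(h,(20,120,60),(32,255,255)); y[:, :300]=0;y[:,366:]=0
pts=cv2.findNonZero(y); r=cv2.minAreaRect(pts);print(r)
for p in cv2.boxPoints(r): print(p,plane('top0',*p,0.085).round(3))
k=cv2.inRange(h,(0,0,0),(180,255,45)); k[:200]=0;k[245:]=0;k[:,:305]=0;k[:,400:]=0
n,l,st,c=cv2.connectedComponentsWithStats(k); i=1+st[1:,4].argmax(); r=cv2.minAreaRect(cv2.findNonZero((l==i).astype(np.uint8)));print(st[i],r)
for p in cv2.boxPoints(r): print(p,plane('top0',*p,0.034).round(3))
E
```

```text
green [466 111  33   3  66] [482.1 111.5] [ 0.797 -0.457  0.1  ]
green [361 216  24   8  72] [373.1 218.9] [ 0.465 -0.123  0.1  ]
((333.5783996582031, 148.17027282714844), (43.92945861816406, 58.070064544677734), 8.972626686096191)
[307.35406 173.42433] [0.604 0.069 0.085]
[316.41083  116.064865] [0.787 0.044 0.085]
[359.80273  122.916214] [ 0.765 -0.089  0.085]
[350.74597 180.27568] [ 0.584 -0.06   0.085]
[ 316  209   72   27 1041] ((351.77398681640625, 221.91763305664062), (71.4368896484375, 18.68108558654785), 7.4958577156066895)
[315.14227 226.51872] [0.454 0.045 0.034]
[317.57928 207.99727] [0.511 0.039 0.034]
[388.4057  217.31654] [ 0.483 -0.175  0.034]
[385.9687 235.838 ] [ 0.426 -0.167  0.034]
```

View pics/crop0.png

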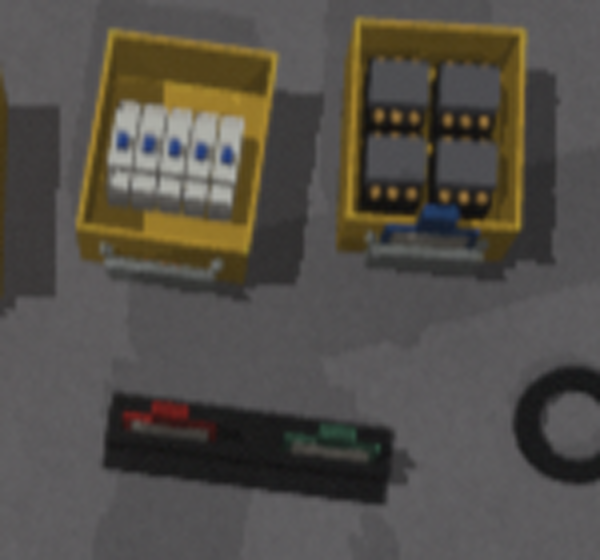

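Crop confirms it: the green holder is at crop (335,440), in the rack slot nearer the contactor bin. The five white breakers are in the middle bin, whose channel is empty with its lip at crop (160,265). Next is the first approach above the green holder, yaw about -7.5°.

```bash
cat >> h.py <<'E'
def go(P,yaw_deg):
    """tool shift (mm) and turn for TCP at P, tool down, tool y along world yaw_deg"""
    s=ctrl.get_state(); A=R.from_rotvec(s['tool_rot']); a=np.radians(yaw_deg)
    y=np.array([np.cos(a),np.sin(a),0]); z=np.array([0,0,-1.]); B=R.from_matrix(np.c_[np.cross(y,z),y,z])
    print('now',s['time'],s['position'].round(4),'yaw',np.degrees(np.arctan2(*A.as_matrix()[1::-1,1])).round(2),'F',s['ft_force'].round(2),'w',round(s['grip_width'],3))
    print('shift',(A.inv().apply(np.array(P)-s['position'])*1e3).round(1),'turn',(A.inv()*B).as_rotvec().round(4))
E
python3 - <<'E'
from h import *
go([.46,-.11,.27],-7.5)
T=ctrl.camera_params('wrist'); s=ctrl.get_state(); A=R.from_rotvec(s['tool_rot']).as_matrix()
print(T['K'][0,0],A.T@(T['pose'][:3,3]-s['position']),(A.T@T['pose'][:3,:3]).round(3))
E
```

```text
now 0.1 [ 0.2504 -0.5993  0.2216] yaw -67.32 F [-0.2   0.1  -0.96] w 1.001
shift [ 382.1 -370.7  -47.8] turn [-1.6000e-03 -8.0000e-04 -1.0441e+00]
291.30315690300904 [ 0.07360062  0.00060479 -0.16234843] [[ 0.001 -0.962 -0.272]
 [ 1.     0.001 -0.   ]
 [ 0.001 -0.272  0.962]]
```

```bash
python3 -m creep '[[[1,382,-371,-48,0,0,-1.044],[1,382,-371,-48,0,0,-1.044],[1,382,-371,-48,0,0,-1.044],[1,382,-371,-48,0,0,-1.044],[1,382,-371,-48,0,0,-1.044]]]'; python3 -c "
from h import *
go([.46,-.11,.27],-7.5)"
```

```text
time: 0.6
position: [0.3488, -0.3687, 0.2448]
tool_rot: [-2.634, -1.711, 0.0]
ft_force: [0.5, -0.7, 0.5]
grip_width: 0.996
now 0.6 [ 0.3488 -0.3687  0.2448] yaw -24.0 F [ 0.49 -0.7   0.52] w 0.996
shift [281.5  -3.7 -25.3] turn [-0.0005 -0.     -0.288 ]
```

```bash
python3 -m creep '[[[1,281,-4,-25,0,0,-0.288],[1,281,-4,-25,0,0,-0.288],[1,281,-4,-25,0,0,-0.288],[1,281,-4,-25,0,0,-0.288],[1,281,-4,-25,0,0,-0.288]]]'; python3 -m creep '[[[1,32,0,0,0,0,0],[1,32,0,0,0,0,0],[1,32,0,0,0,0,0]]]'; python3 -c "
from h import *
go([.46,-.11,.27],-7.5)
snap('wrist','w1'); snap('top','top1')"
```

```text
time: 1.1
position: [0.4481, -0.1405, 0.2672]
tool_rot: [2.368, 2.064, -0.001]
ft_force: [1.2, -0.5, -0.2]
grip_width: 1.001
time: 1.4
position: [0.4521, -0.1106, 0.2669]
tool_rot: [2.366, 2.066, -0.002]
ft_force: [0.2, -1.3, -0.1]
grip_width: 1.0
now 1.4 [ 0.4521 -0.1106  0.2669] yaw -7.75 F [ 0.16 -1.28 -0.11] w 1.0
shift [ 1.6  7.8 -3.1] turn [-0.0005  0.001  -0.0044]
```

View pics/w1.png

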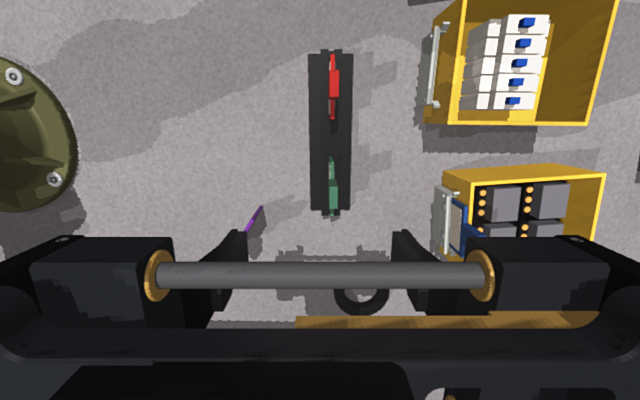

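Wrist view: the rack runs vertically at column ~331, with the green tab at about (333,190). The breaker bin's lip is at about (433,75), and its front rim at about (455,10)-(435,125). Fingers are clear of everything. Next I measure the tab, the rack edges and the bin front.

```bash
python3 - <<'E'
from h import *
im=cv2.imread('pics/w1.png');h=cv2.cvtColor(im,cv2.COLOR_BGR2HSV)
for nm,lo,hi in(('green',(60,60,40),(95,255,255)),('red',(0,150,60),(8,255,255))):
    m=cv2.inRange(h,lo,hi); m[:, :300]=0; m[:,360:]=0; m[230:]=0
    for v in range(40,225,4):
        x=np.flatnonzero(m[v])
        if len(x): print(nm,v,x.min(),x.max(),len(x),end=' | ')
    print()
k=cv2.inRange(h,(0,0,0),(180,255,70)); 
for v in range(64,206,20):
    x=np.flatnonzero(k[v,295:365])+295; 
    a=plane('w1',x.min(),v+.5,.034);b=plane('w1',x.max()+1,v+.5,.034); print(v,x.min(),x.max(),a.round(4),b.round(4))
# bin
c=cv2.resize(im[0:135,405:535],None,fx=6,fy=4.4,interpolation=cv2.INTER_CUBIC)[:594]
c=cv2.resize(im[0:140,400:540],None,fx=4.2,fy=4.2,interpolation=cv2.INTER_CUBIC)
g=cv2.resize(im[140:225,300:365],None,fx=6.9,fy=6.9,interpolation=cv2.INTER_CUBIC)[:588]
z=np.zeros((588,800,3),np.uint8); z[:,:588]=c; g=cv2.resize(im[140:225,315:345],(207,586),interpolation=cv2.INTER_CUBIC); z[:586,590:797]=g
cv2.imwrite('pics/crop1.png',z)
E
```

```text
green 156 329 331 3 | green 160 329 333 5 | green 164 330 334 5 | green 168 331 333 3 | green 172 331 333 3 | green 176 331 333 3 | green 180 329 335 7 | green 184 328 336 9 | green 188 329 337 9 | green 192 329 337 9 | green 196 329 337 9 | green 200 329 337 9 | green 204 329 337 9 | green 208 329 337 9 | green 212 330 333 4 | 
red 56 330 334 5 | red 60 330 334 5 | red 64 331 334 4 | red 68 331 334 4 | red 72 329 338 10 | red 76 329 338 10 | red 80 329 338 10 | red 84 329 338 10 | red 88 329 338 10 | red 92 329 338 10 | red 96 329 338 10 | red 100 331 333 3 | red 104 331 333 3 | red 108 331 334 4 | red 112 331 334 4 | red 116 330 334 5 | 
64 309 352 [0.4576 0.0275 0.034 ] [0.5119 0.0201 0.034 ]
84 309 351 [0.4542 0.0044 0.034 ] [ 0.5083 -0.0029  0.034 ]
104 309 351 [ 0.4508 -0.0194  0.034 ] [ 0.5058 -0.0268  0.034 ]
124 310 350 [ 0.4485 -0.0443  0.034 ] [ 0.5019 -0.0515  0.034 ]
144 310 350 [ 0.4448 -0.0699  0.034 ] [ 0.4992 -0.0773  0.034 ]
164 310 349 [ 0.441  -0.0965  0.034 ] [ 0.495  -0.1038  0.034 ]
184 310 349 [ 0.437  -0.1241  0.034 ] [ 0.4921 -0.1316  0.034 ]
204 311 349 [ 0.4343 -0.153   0.034 ] [ 0.489  -0.1604  0.034 ]
```

View pics/crop1.png

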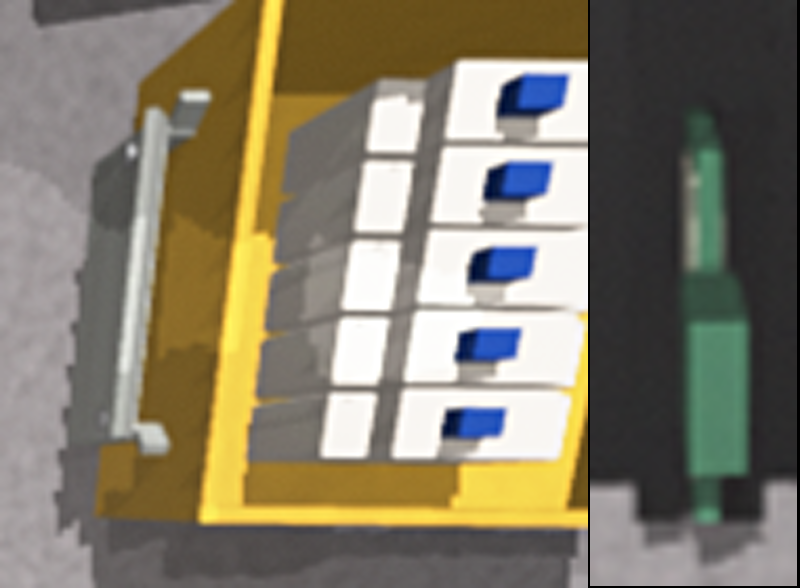

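```bash
python3 - <<'E'
from h import *
c=[plane('w1',315+(x-590)/6.9,140+y/6.9,.113) for x,y in((686,320),(746,320),(691,474),(750,474))]
print(np.round(c,4)); t=np.mean(c,0); print('tab',t)
d=(c[0]+c[1]-c[2]-c[3])/2; print('len',np.linalg.norm(d),'yaw',np.degrees(np.arctan2(-d[0],d[1])))
# top view tab & scene triangulation
for f,box in(('top1',(200,235,350,395)),):
    im=cv2.imread(f'pics/{f}.png');h=cv2.cvtColor(im,cv2.COLOR_BGR2HSV);g=cv2.inRange(h,(60,60,40),(95,255,255));r0,r1,c0,c1=box
    print(np.argwhere(g[r0:r1,c0:c1]>0).shape)
# red tab
m=[plane('w1',334,v,.113) for v in (71,99)]; print('red',np.round(m,4))
# bin
cc=lambda x,y:(400+x/4.2,y/4.2)
A=plane('w1',*cc(200,522),.085);B=plane('w1',*cc(265,0),.085);print('rim',A.round(4),B.round(4),np.degrees(np.arctan2(B[0]-A[0],B[1]-A[1])))
for p in((155,110),(122,435),(145,110),(112,435)): print(p,plane('w1',*cc(*p),.058).round(4),plane('w1',*cc(*p),.05).round(4))
go([t[0],t[1],.081],-7.5)
E
```

```text
[[ 0.4625 -0.1118  0.113 ]
 [ 0.4721 -0.1131  0.113 ]
 [ 0.4601 -0.1377  0.113 ]
 [ 0.4697 -0.139   0.113 ]]
tab [ 0.46608096 -0.12537953  0.113     ]
len 0.02605642806383511 yaw -5.312839369052764
(0, 2)
red [[ 0.4824  0.0052  0.113 ]
 [ 0.4792 -0.0211  0.113 ]]
rim [ 0.6062 -0.0643  0.085 ] [0.6238 0.0581 0.085 ] 8.188408470732407
(155, 110) [0.6071 0.0435 0.058 ] [0.6102 0.0453 0.05  ]
(122, 435) [ 0.5956 -0.0389  0.058 ] [ 0.5985 -0.039   0.05  ]
(145, 110) [0.6044 0.0439 0.058 ] [0.6075 0.0457 0.05  ]
(112, 435) [ 0.5927 -0.0385  0.058 ] [ 0.5956 -0.0386  0.05  ]
now 1.5 [ 0.4517 -0.1123  0.2668] yaw -7.98 F [ 0.17  0.36 -0.59] w 1.001
shift [-10.9  16.2 185.7] turn [-0.0008  0.0004 -0.0083]
```

```bash
python3 -m creep '[[[1,-11,16,0,0,0,-0.008],[1,-11,16,50,0,0,-0.008],[1,-11,16,100,0,0,-0.008],[1,-11,16,140,0,0,-0.008],[1,-11,16,140,0,0,-0.008]]]' >/dev/null; python3 -c "
from h import *
go([.466,-.1254,.078],-7.4)"
```

```text
now 2.0 [ 0.4616 -0.1244  0.1217] yaw -7.55 F [-0.48  1.25  0.14] w 0.996
shift [-0.5  5.  43.6] turn [-0.0113 -0.0028 -0.0027]
```

```bash
python3 -m creep '[[[1,0,0,20,0,0,0],[1,0,0,20,0,0,0],[1,0,0,20,0,0,0]]]' >/dev/null; python3 -c "
from h import *
go([.466,-.1254,.078],-7.4)
im=snap('wrist','w2'); h=cv2.cvtColor(im,cv2.COLOR_BGR2HSV);m=cv2.inRange(h,(60,60,40),(95,255,255))
n,l,st,c=cv2.connectedComponentsWithStats(m); i=1+st[1:,4].argmax(); print(st[i],c[i]); r=cv2.minAreaRect(cv2.findNonZero((l==i).astype(np.uint8)));print(r)"
```

```text
now 2.3 [ 0.4674 -0.1249  0.1088] yaw -7.47 F [ 0.05 -0.04  0.38] w 0.998
shift [-0.7 -1.4 30.8] turn [ 0.0016  0.0005 -0.0012]
[ 308  164   18   97 1169] [316.78443114 222.74850299]
((316.5, 212.0), (96.0, 17.0), 90.0)
```

```bash
python3 -m creep '[[[1,-0.7,-1.4,30,0,0,0],[1,-0.7,-1.4,30,0,0,0],[1,-0.7,-1.4,30,0,0,0],[1,-0.7,-1.4,30,0,0,0]]]' 30; python3 -m creep '[[[0,0,0,0,0,0,0],[0,0,0,0,0,0,0],[0,0,0,0,0,0,0],[0,0,0,0,0,0,0],[0,0,0,0,0,0,0]]]' 45; python3 -m creep '[[[0,0,0,0,0,0,0],[0,0,0,0,0,0,0],[0,0,0,0,0,0,0]]]' 
```

```text
time: 2.75
position: [0.4663, -0.1248, 0.0788]
tool_rot: [2.359, 2.072, 0.002]
ft_force: [0.6, 1.1, 0.8]
grip_width: 0.998
time: 3.25
position: [0.4652, -0.1245, 0.0772]
tool_rot: [2.36, 2.074, -0.0]
ft_force: [-0.8, -0.1, -0.6]
grip_width: 0.631
time: 3.55
position: [0.4651, -0.1244, 0.0771]
tool_rot: [-2.36, -2.074, 0.0]
ft_force: [0.3, 0.2, 0.5]
grip_width: 0.352
```

```bash
python3 -m creep '[[[0,0,0,0,0,0,0],[0,0,0,0,0,0,0],[0,0,0,0,0,0,0],[0,0,0,0,0,0,0],[0,0,0,0,0,0,0]]]' ; python3 -c "
from h import *
go([.466,-.1254,.077],-7.4); print(ctrl.get_state()['torque'])
"
```

```text
time: 4.05
position: [0.4652, -0.1245, 0.0771]
tool_rot: [2.36, 2.074, -0.0]
ft_force: [1.0, 0.4, 0.2]
grip_width: 0.107
now 4.05 [ 0.4652 -0.1245  0.0771] yaw -7.39 F [1.04 0.38 0.24] w 0.107
shift [-0.8  0.9  0.1] turn [-0.      0.0001  0.0001]
[ 0.01336321 -0.09999814 -0.06200705]
```

Gripped (0.107 × 87 ≈ 9.3 mm, tab 10). Lift, then go to a viewpoint short of the bin.

```bash
python3 -m creep '[[[0,0,0,-30,0,0,0],[0,0,0,-60,0,0,0],[0,0,0,-95,0,0,0],[0,0,0,-95,0,0,0],[0,0,0,-95,0,0,0]]]' ; python3 -c "
from h import *
go([.555,-.085,.172],-8.2)
"
```

```text
time: 4.55
position: [0.4654, -0.1246, 0.1724]
tool_rot: [2.359, 2.073, 0.0]
ft_force: [0.2, 1.0, -1.6]
grip_width: 0.11
now 4.55 [ 0.4654 -0.1246  0.1724] yaw -7.39 F [ 0.24  1.01 -1.57] w 0.11
shift [50.8 83.8  0.5] turn [0.001  0.0008 0.0141]
```

```bash
python3 -m creep '[[[0,25,42,0,0,0,0.014],[0,51,84,0,0,0,0.014],[0,51,84,0,0,0,0.014],[0,51,84,0,0,0,0.014],[0,51,84,0,0,0,0.014]]]' ; python3 -m creep '[[[0,0,0,0,0,0,0],[0,0,0,0,0,0,0],[0,0,0,0,0,0,0]]]'>/dev/null; python3 -c "
from h import *
go([.555,-.085,.172],-8.2)
im=snap('wrist','w3'); go([.555,-.085,.172],-8.2)
"
```

```text
time: 5.05
position: [0.5535, -0.0852, 0.1706]
tool_rot: [-2.373, -2.055, 0.004]
ft_force: [0.9, 0.2, -1.4]
grip_width: 0.112
now 5.35 [ 0.5546 -0.0854  0.1726] yaw -8.25 F [-0.05  0.06 -0.55] w 0.111
shift [0.4 0.3 0.6] turn [ 0.0007  0.001  -0.0009]
now 5.4 [ 0.5548 -0.0852  0.1726] yaw -8.24 F [-0.14 -0.21 -1.26] w 0.109
shift [0.2 0.2 0.6] turn [ 0.0007  0.0009 -0.0007]
```

View pics/w3.png

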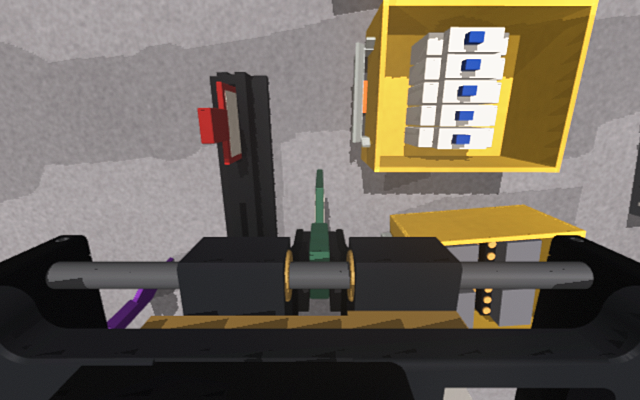

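Wrist view: the green holder hangs upright between the jaws (plate edge (319,170)-(322,225)). The breaker bin's lip is at (357,40-150), the orange strip at (365,97), and the rim's outer edge runs from (385,0) to (377,170). Now a crop to measure these.

```bash
python3 - <<'E'
from h import *
im=cv2.imread('pics/w3.png')
a=cv2.resize(im[25:175,340:400],None,fx=4,fy=4,interpolation=cv2.INTER_CUBIC)
b=cv2.resize(im[150:250,290:350],None,fx=6,fy=6,interpolation=cv2.INTER_CUBIC)
z=np.zeros((600,610,3),np.uint8); z[:600,:240]=a; z[:600,250:610]=b; cv2.imwrite('pics/crop3.png',z)
h=cv2.cvtColor(im,cv2.COLOR_BGR2HSV)
y=cv2.inRange(h,(20,120,150),(32,255,255))
for v in range(10,165,14):
    x=np.flatnonzero(y[v,365:400])+365
    if len(x): print(v,x.min(),x.max(),plane('w3',x.min(),v+.5,.085).round(4))
E
```

```text
10 382 388 [0.6228 0.0578 0.085 ]
24 382 387 [0.622  0.0485 0.085 ]
38 381 399 [0.6204 0.039  0.085 ]
52 380 399 [0.6188 0.0293 0.085 ]
66 379 399 [0.6172 0.0194 0.085 ]
80 379 399 [0.6163 0.0092 0.085 ]
94 378 399 [ 0.6145 -0.0012  0.085 ]
108 377 399 [ 0.6128 -0.0119  0.085 ]
122 376 399 [ 0.611  -0.0228  0.085 ]
136 376 399 [ 0.6099 -0.0341  0.085 ]
150 375 399 [ 0.6081 -0.0456  0.085 ]
164 374 399 [ 0.6061 -0.0574  0.085 ]
```

View pics/crop3.png

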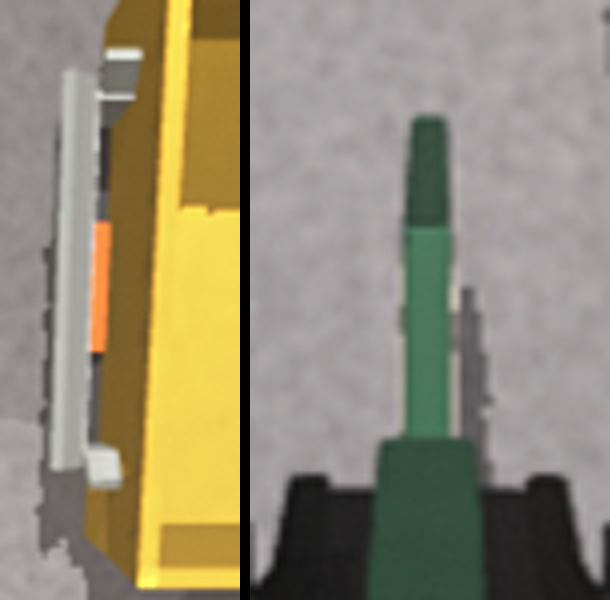

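```bash
python3 - <<'E'
from h import *
a=np.radians(-8.25); ex=np.array([np.cos(a),np.sin(a)]); ey=np.array([-np.sin(a),np.cos(a)])
P=np.array([[.6228,.0578],[.6204,.039],[.6172,.0194],[.6145,-.0012],[.611,-.0228],[.6081,-.0456],[.6061,-.0574]])
rx=(P@ex).mean(); print('rim along ex',rx,(P@ex-rx).round(4))
pa=lambda x,y,z: plane('w3',340+x/4,25+y/4,z)[:2]
pb=lambda x,y,z: plane('w3',290+(x-250)/6,150+y/6,z)[:2]
def loc(n,p): print(n,p.round(4),'ex',round(p@ex,4),'ey',round(p@ey,4))
loc('corner(-65)',pa(137,587,.085))
loc('strip+15',pa(101,222,.028)); loc('strip-15',pa(98,352,.028))
loc('lip+',pa(75,70,.058)); loc('lip-',pa(60,468,.058))
loc('cheek+ outer top',pa(140,50,.058));loc('cheek+ in',pa(135,97,.05)); loc('cheek- in',pa(105,448,.05)); loc('cheek-out',pa(105,487,.058))
t=np.array([.5547,-.0853]); loc('tcp',t)
loc('plate top +35',pb(427,228,.1685)); loc('plate bottom +35',pb(429,118,.1035)); loc('tab+13 top',pb(430,440,.2085))
E
```

```text
rim along ex 0.6081642355401098 [-0.0001  0.0002 -0.0001  0.0001 -0.0002  0.0002 -0.0001]
corner(-65) [ 0.6058 -0.0638] ex 0.6086 ey 0.0238
strip+15 [0.6147 0.016 ] ex 0.606 ey 0.104
strip-15 [ 0.6109 -0.0143] ex 0.6066 ey 0.0735
lip+ [0.6073 0.0442] ex 0.5947 ey 0.1309
lip- [ 0.595  -0.0387] ex 0.5944 ey 0.0471
cheek+ outer top [0.6214 0.046 ] ex 0.6084 ey 0.1347
cheek+ in [0.6211 0.0386] ex 0.6092 ey 0.1273
cheek- in [ 0.607  -0.0363] ex 0.6059 ey 0.0511
cheek-out [ 0.6049 -0.0446] ex 0.6051 ey 0.0427
tcp [ 0.5547 -0.0853] ex 0.5612 ey -0.0048
plate top +35 [ 0.5593 -0.0516] ex 0.561 ey 0.0292
plate bottom +35 [ 0.5597 -0.052 ] ex 0.5614 ey 0.0288
tab+13 top [ 0.5585 -0.0587] ex 0.5611 ey 0.022
```

Five cues agree on the channel centre (ey 0.0889 ± 0.0003), and the rim line gives ex ≈ 0.6044. Move to 7 mm in front of it, aligned sideways, then go down to just above the lip.

```bash
python3 -m creep '[[[0,48,18,0,0,0,0],[0,95,36,0,0,0,0],[0,95,36,0,0,0,0],[0,95,36,0,0,0,0],[0,95,36,0,0,0,0]]]' >/dev/null; python3 -m creep '[[[0,0,0,12,0,0,0],[0,0,0,24,0,0,0],[0,0,0,36,0,0,0],[0,0,0,36,0,0,0],[0,0,0,36,0,0,0]]]'; cat >>h.py <<'E'
a=np.radians(-8.25); EX=np.array([np.cos(a),np.sin(a),0]); EY=np.array([-np.sin(a),np.cos(a),0])
def st():
    s=ctrl.get_state();p=s['position'];f=s['ft_force'];A=R.from_rotvec(s['tool_rot']).as_matrix()
    print('t',round(s['time'],2),'ex',round((p@EX-.6044)*1e3,2),'ey',round((p@EY-.0901)*1e3,2),'bottom above floor',round((p[2]-.0691-.02)*1e3,2),
     'F ex/ey/z',round(f@EX,1),round(f@EY,1),round(f[2],1),'M',s['torque'].round(2),'w',round(s['grip_width'],3),'tooly',A[:,1].round(4),'toolx z',A[2,0].round(4))
E
python3 -c "
from h import *
st()"
```

```text
time: 6.4
position: [0.6038, 0.004, 0.1354]
tool_rot: [-2.374, -2.056, 0.001]
ft_force: [-0.0, -0.2, -1.7]
grip_width: 0.113
t 6.4 ex -7.44 ey 0.51 bottom above floor 46.34 F ex/ey/z 0.0 -0.2 -1.7 M [-0.   -0.09 -0.04] w 0.113 tooly [ 0.9898 -0.1428 -0.0012] toolx z -0.0001
```

```bash
python3 -m creep '[[[0,-0.5,3,0,0,0,0],[0,-0.5,6,0,0,0,0],[0,-0.5,7,0,0,0,0],[0,-0.5,7,0,0,0,0],[0,-0.5,7,0,0,0,0]]]' >/dev/null; python3 -c "
from h import *
st(); im=snap('wrist','w4')"; python3 -m creep '[[[0,0,1,0,0,0,0],[0,0,1,0,0,0,0],[0,0,1,0,0,0,0]]]' >/dev/null; python3 -c "
from h import *
st()"
```

```text
t 6.9 ex -0.01 ey 0.37 bottom above floor 47.09 F ex/ey/z -0.3 0.1 -1.5 M [-0.03 -0.09  0.03] w 0.114 tooly [ 0.9898 -0.1424  0.    ] toolx z -0.0
t 7.25 ex 0.96 ey 0.29 bottom above floor 47.01 F ex/ey/z -1.0 -0.4 -0.9 M [ 0.01 -0.1   0.04] w 0.112 tooly [ 0.9898 -0.1425 -0.    ] toolx z -0.0001
```

```bash
for i in 1 2; do python3 -m creep '[[[0,0,0.7,0,0,0,0],[0,0,0.7,0,0,0,0],[0,0,0.7,0,0,0,0]]]' >/dev/null; python3 -c "
from h import *
st()"; done
```

```text
t 7.55 ex 1.68 ey 0.29 bottom above floor 47.04 F ex/ey/z -0.6 0.1 -1.8 M [-0.05 -0.04  0.01] w 0.112 tooly [ 9.898e-01 -1.425e-01  1.000e-04] toolx z -0.0001
t 7.85 ex 1.99 ey 0.33 bottom above floor 46.91 F ex/ey/z -2.3 0.2 -0.8 M [ 0.04  0.34 -0.02] w 0.111 tooly [ 9.898e-01 -1.425e-01 -8.000e-04] toolx z -0.0002
```

Wall contact is at ex ≈ 1.9 mm, so the channel centre is at ≈ 0.65 in measured terms. Back off 1.4 mm from the commanded pose and slide down.

```bash
python3 -m creep '[[[0,-0.3,-1.4,0,0,0,0],[0,-0.3,-1.4,5,0,0,0],[0,-0.3,-1.4,10,0,0,0],[0,-0.3,-1.4,14,0,0,0],[0,-0.3,-1.4,18,0,0,0]]]' >/dev/null; python3 -c "
from h import *
st()"; python3 -m creep '[[[0,0,0,3,0,0,0],[0,0,0,6,0,0,0],[0,0,0,9,0,0,0],[0,0,0,9,0,0,0]]]' >/dev/null;  python3 -c "
from h import *
st()"
```

```text
t 8.35 ex 0.87 ey -0.1 bottom above floor 28.4 F ex/ey/z 0.7 0.9 -1.5 M [ 0.   -0.05  0.02] w 0.113 tooly [ 9.898e-01 -1.425e-01 -3.000e-04] toolx z -0.0001
t 8.75 ex 0.68 ey -0.08 bottom above floor 19.53 F ex/ey/z -0.3 0.3 -1.2 M [ 0.05 -0.09  0.06] w 0.11 tooly [ 9.898e-01 -1.425e-01 -7.000e-04] toolx z -0.0002
```

In the channel with no contact force. Continue to the strip.

```bash
python3 -m creep '[[[0,0,0,3,0,0,0],[0,0,0,6,0,0,0],[0,0,0,9,0,0,0],[0,0,0,10,0,0,0],[0,0,0,10,0,0,0]]]' >/dev/null; python3 -c "
from h import *
st()"; python3 -m creep '[[[0,0,0,2,0,0,0],[0,0,0,3,0,0,0],[0,0,0,3,0,0,0]]]' >/dev/null;  python3 -c "
from h import *
st()"
```

```text
t 9.25 ex 0.8 ey -0.03 bottom above floor 9.76 F ex/ey/z -1.0 0.5 -1.5 M [ 0.01 -0.13  0.01] w 0.109 tooly [ 9.898e-01 -1.425e-01 -4.000e-04] toolx z -0.0001
t 9.55 ex 1.35 ey 0.13 bottom above floor 7.88 F ex/ey/z -2.3 -0.4 5.8 M [-0.04  0.2  -0.04] w 0.112 tooly [ 9.898e-01 -1.425e-01  9.000e-04] toolx z -0.0001
```

```bash
python3 -m creep '[[[0,0,-0.4,2,0,0,0],[0,0,-0.4,4,0,0,0],[0,0,-0.4,5,0,0,0],[0,0,-0.4,5,0,0,0]]]' >/dev/null; python3 -c "
from h import *
st()"; python3 -m creep '[[[0,0,0,1.5,0,0,0],[0,0,0,3,0,0,0],[0,0,0,3,0,0,0],[0,0,0,3,0,0,0]]]' >/dev/null;  python3 -c "
from h import *
st()"
```

```text
t 9.95 ex 1.31 ey 0.16 bottom above floor 3.22 F ex/ey/z -2.2 -0.5 7.1 M [-0.1   0.26  0.02] w 0.114 tooly [ 0.9898 -0.1425  0.0018] toolx z -0.0001
t 10.35 ex 1.38 ey 0.15 bottom above floor 1.03 F ex/ey/z -3.1 -0.6 10.3 M [-0.1   0.58 -0.04] w 0.112 tooly [ 0.9898 -0.1426  0.002 ] toolx z -0.0005
```

```bash
for i in 1 2; do python3 -m creep '[[[0,0,-0.3,0.5,0,0,0],[0,0,-0.3,1,0,0,0],[0,0,-0.3,1,0,0,0],[0,0,-0.3,1,0,0,0]]]' >/dev/null; python3 -c "
from h import *
st()"; done
```

```text
t 10.75 ex 1.37 ey 0.14 bottom above floor 0.94 F ex/ey/z -3.7 -0.1 13.9 M [-0.15  0.94  0.01] w 0.113 tooly [ 0.9898 -0.1427  0.0028] toolx z -0.0007
t 11.15 ex 1.42 ey 0.19 bottom above floor 0.86 F ex/ey/z -4.3 -1.9 18.3 M [-0.19  1.29  0.02] w 0.114 tooly [ 0.9898 -0.1427  0.0036] toolx z -0.001
```

Rigid stop at about 0.9 mm indicated: z stays put while force rises 4.4 N/mm. A side force against the wall is building, though, so I relieve it and level the tool to tell home from jammed.

```bash
for i in 1 2; do python3 -m creep '[[[0,0,-0.6,0,0.002,0,0],[0,0,-0.6,0,0.002,0,0],[0,0,-0.6,0,0.002,0,0]]]' >/dev/null; python3 -c "
from h import *
st()"; done
```

```text
t 11.45 ex 1.38 ey 0.18 bottom above floor 0.89 F ex/ey/z -2.9 -1.9 17.3 M [-0.19  0.89 -0.04] w 0.111 tooly [ 0.9898 -0.1428  0.0028] toolx z -0.0007
t 11.75 ex 1.34 ey 0.18 bottom above floor 0.88 F ex/ey/z -1.3 -0.5 16.0 M [-0.23  0.6   0.02] w 0.112 tooly [ 0.9898 -0.1428  0.002 ] toolx z -0.0005
```

```bash
python3 -m creep '[[[0,0,-0.4,0,0.002,0,0],[0,0,-0.4,0,0.002,0,0],[0,0,-0.4,0,0.002,0,0]]]' >/dev/null; python3 -c "
from h import *
st(); im=snap('wrist','w5'); snap('scene','scene5'); st()
a=cv2.resize(im[150:250,285:405],None,fx=5,fy=5,interpolation=cv2.INTER_CUBIC)
cv2.imwrite('pics/crop5.png',a)"
```

```text
t 12.05 ex 1.32 ey 0.17 bottom above floor 0.92 F ex/ey/z -1.6 -1.5 15.2 M [-0.32  0.26 -0.02] w 0.107 tooly [ 9.897e-01 -1.428e-01  8.000e-04] toolx z -0.0004
t 12.15 ex 1.34 ey 0.14 bottom above floor 0.91 F ex/ey/z -1.0 -1.4 15.2 M [-0.29  0.3   0.05] w 0.111 tooly [ 9.897e-01 -1.429e-01  8.000e-04] toolx z -0.0003
```

View pics/crop5.png

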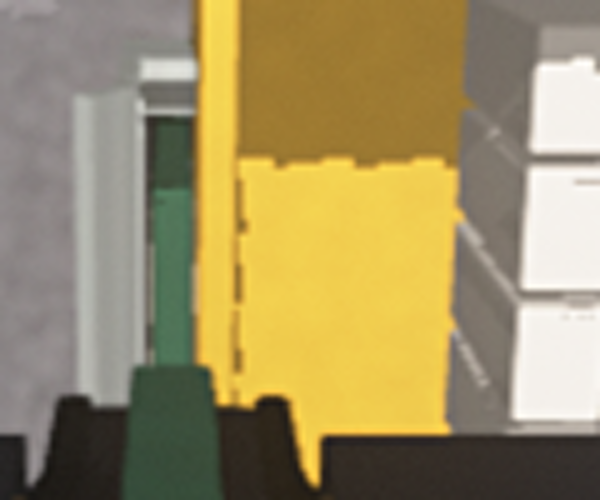

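Crop: the plate is in the channel between lip and rim, parallel to the wall, with a thin gap at the lip. The picture can't resolve 1 mm of height, so I rock the tool gently about its y axis to check even seating.

```bash
S='python3 -c "from h import *; st()"'; python3 -m creep '[[[0,0,0,0,0,0.01,0],[0,0,0,0,0,0.01,0],[0,0,0,0,0,0.01,0]]]' >/dev/null; eval $S; python3 -m creep '[[[0,0,0,0,0,-0.02,0],[0,0,0,0,0,-0.02,0],[0,0,0,0,0,-0.02,0]]]' >/dev/null; eval $S;  python3 -m creep '[[[0,0,0,0,0,0.01,0],[0,0,0,0,0,0.01,0],[0,0,0,0,0,0.01,0]]]' >/dev/null; eval $S
```

```text
t 12.45 ex 1.34 ey 0.04 bottom above floor 0.9 F ex/ey/z -1.1 -0.9 15.1 M [-0.38  0.28 -0.01] w 0.114 tooly [ 9.897e-01 -1.428e-01  9.000e-04] toolx z 0.0095
t 12.75 ex 1.36 ey 0.93 bottom above floor 0.93 F ex/ey/z -2.2 -0.5 14.3 M [-0.04  0.15  0.  ] w 0.112 tooly [ 0.9899 -0.1421  0.0011] toolx z -0.0096
t 13.05 ex 1.42 ey 0.51 bottom above floor 0.94 F ex/ey/z -0.4 -0.4 15.1 M [-0.18  0.16  0.03] w 0.113 tooly [ 0.9898 -0.1426  0.0012] toolx z 0.0002
```

Rocking is symmetric and z doesn't change, so the seating is even. To settle the 0.9 mm indicated offset, I release a few mm and re-press, reading the force curve (strip slope versus rigid floor).

```bash
cat > m.py <<'E'
from h import *
z=[];f=[];e=[]
for _ in range(4):
    ctrl.get_image('wrist'); s=ctrl.get_state(); z.append(s['position'][2]); f.append(s['ft_force'][2]); e.append(s['ft_force']@EX)
print('t',round(s['time'],2),'z',round((np.mean(z)-.0891)*1e3,2),'Fz+1.4',round(np.mean(f)+1.4,2),'Fex',round(np.mean(e),1))
E
python3 -m creep '[[[0,0,0,-3,0,0,0],[0,0,0,-6,0,0,0],[0,0,0,-6,0,0,0]]]' >/dev/null; python3 m.py; for i in 1 2 3; do python3 -m creep '[[[0,0,0,1.5,0,0,0],[0,0,0,1.5,0,0,0]]]' >/dev/null; python3 m.py; done; python3 -m creep '[[[0,0,0,2,0,0,0],[0,0,0,2,0,0,0]]]' >/dev/null; python3 m.py
```

```text
t 13.55 z 5.21 Fz+1.4 6.88 Fex 2.1
t 13.95 z 3.72 Fz+1.4 7.62 Fex 1.9
t 14.35 z 2.31 Fz+1.4 8.05 Fex 1.4
t 14.75 z 1.03 Fz+1.4 9.55 Fex 1.5
t 15.15 z 0.86 Fz+1.4 18.85 Fex -2.0
```

Re-press follows the strip's slope (6.9, 7.6, 8.1 N), then hits a sharp knee at about 9.5 N (strip full force is 9 N). After that z moves only 0.17 mm for 9 N more, so it is on the rigid floor and the offset is measurement bias. Hold and take a last look.

```bash
python3 -m creep '[[[0,0,0,0,0,0,0],[0,0,0,0,0,0,0],[0,0,0,0,0,0,0],[0,0,0,0,0,0,0],[0,0,0,0,0,0,0]]]' >/dev/null; python3 -c "
from h import *
st(); im=snap('scene','s6'); st()
a=cv2.resize(im[150:310,150:470],None,fx=2.5,fy=2.5,interpolation=cv2.INTER_CUBIC)
cv2.imwrite('pics/crop6.png',a)"
```

```text
t 15.65 ex 1.31 ey 0.4 bottom above floor 0.86 F ex/ey/z -3.3 -1.2 18.8 M [-0.23  0.48  0.05] w 0.113 tooly [ 9.898e-01 -1.427e-01  9.000e-04] toolx z -0.0002
t 15.7 ex 1.31 ey 0.41 bottom above floor 0.87 F ex/ey/z -3.4 -1.3 18.1 M [-0.2   0.43 -0.02] w 0.111 tooly [ 0.9898 -0.1426  0.001 ] toolx z -0.0003
```

View pics/crop6.png

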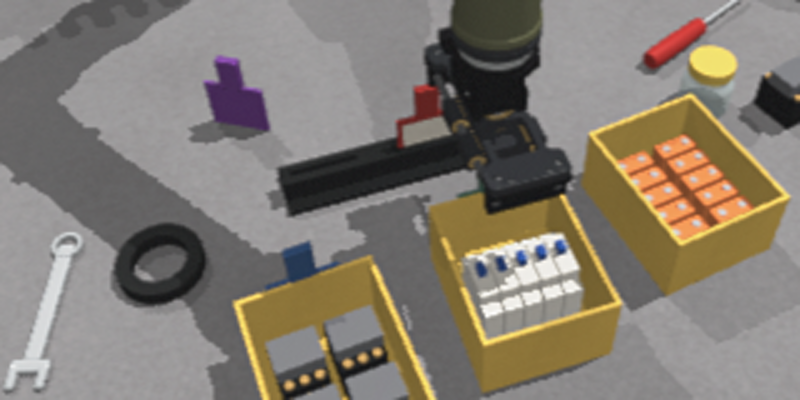

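The final picture shows the gripper at the front of the five-breaker bin (crop (525,180)). The rack's green slot is empty, and the red holder is still in place at (425,115). Nothing else in view has moved. Force is steady at 19-20 N total, so I hand in.

```bash
python3 -c "
from h import *
print(ctrl.close_job()); st()"
```

```text
the job is handed in; nothing more can be done
None
the job is handed in; nothing more can be done
```

The green holder is in the label channel of the bin with the five white breakers. It is pressed home, still gripped at 45 N, and I handed the job in at about 16 s of the 42 s allowed.

- **Fully home:** on re-pressing, the force followed the spring strip to about 9.5 N, then met a rigid stop: 9 N more moved it only 0.17 mm. I take that stop as the channel floor.
- **Even seating:** rocking the tool slightly both ways gave equal, small moments and no height change. The tool stood within about 0.001 rad of upright.
- **Pressure:** the final downward push held steady at about 19–20 N, with about 3 N sideways against the bin wall.
- **Everything else:** the red holder is still in the rack, and nothing in the last picture looked moved. That picture covered only part of the bench.

**Disagreements:** at the stop the tool read 0.9 mm higher than the expected seat height. Wall contact also came about 0.65 mm further in than the camera estimate. I put both down to measurement bias, because the stop was rigid and in the same place both times I pressed. The pictures could not show to 1 mm that the plate is flush with the rim, so that rests on the force and position readings.

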